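Tighten the glue press with the pin bar

ROBOT

A 6-joint arm with a two-finger parallel gripper is mounted at the origin on the work surface. World frame = base frame: x ahead of the robot, y to its left, z up, the work surface at z = 0. Lengths are in m, angles in rad, forces in N, time in s.
With the tool pointing down it reaches from about 0.375 to 0.925 m from the base axis. Payload 5.7 kg.
Tool frame: the origin (TCP) lies midway between the tips of the shut fingers; the grasp point (between the pads) lies manip.grip_depth behind it (manip.grip_depth is the distance from the TCP to the grasp point, in m); z points along the fingers, y is the direction in which the jaws open and shut (so a half turn about z gives the same grasp; the last joint's range is limited). The gripper opens to 85 mm and grips with 20 to 120 N. Pads are 22 mm wide; open, the fingers measure 114 mm over their backs; the gripper's body (76 mm by 85 mm) begins 54 mm behind the grasp point. The pads swing forward as they close: fully open they stand 13 mm farther back than shut.
Start: joints at [-1.423, 0.359, 1.51, -0, 1.272, -0.115], TCP at [0.156, -0.579, 0.231] pointing down, gripper open.
Joint ranges: [-2.97, 2.97], [-1.01, 2.36], [0.21, 2.38], [-0.96, 4.11], [0.2, 2.71], [-2.98, 2.98]. Speed limits (rad/s): [2.39, 2.39, 3.14, 3.14, 3.14, 3.14].

INTERFACE

Orientations are given as a unit quaternion [x, y, z, w].
In Python, from rig import manip gives the robot as it stands. The module is installed in compiled form; this text tells all that it offers. Calls block until the motion is done:
- manip.move_ptp(position, orientation): joint-space move of the TCP to a pose.
- manip.servo_line(position, ori=None, feed=0.15, max_force=None): straight line of the TCP; ori=None keeps the orientation; feed is the mean speed in m/s. With max_force (N) it stops when the force on the tool has changed by that much, and returns True; else False.
- manip.set_joints(angles): joint-space move.
- manip.let_go() and manip.gripper_close(): open the fingers fully, or close them until they stop; the grip force is fixed at half the most.
- manip.dwell(seconds).
- manip.solve_ik(position, orientation): joint angles nearest the present ones, or None.
- manip.get_obs(): the state.
- manip.capture(name): name is "side" or "top"; returns (picture, depth): 480x640x3 uint8, red, green, blue; 480x640 float32, m along the optical axis (not along the pixel's ray), 0 where there is no reading.
- manip.camera_info(name): a dict with "fx", "fy", "cx", "cy" (pixels), "extrinsics" (4x4, takes a point from camera to world coordinates). Camera axes: x right, y up, looking along -z (the intrinsics and any distortion apply to the point x, -y, -z); pixel columns grow to the right and rows downward; lengths in m; the calibration is good to about 2 mm. A picture is of the moment at which its call begins. camera_info takes no time and is no camera call.
A pose or a line that the arm cannot do raises manip.MotionError and nothing moves.
- manip.job_done(): hands the job in, once; it reports no verdict.
Trained networks look in the newest picture that a camera, given by its name, has taken for a name from the list of things; names that differ only in an ending like _2 or _b are one class to them, and where a whole thing is asked for, a point or a joint stands for the part that bears it (a point fixed in the world has none). Each returns a list of dicts, best first, with "p" (0 to 1); they miss things now and then, are a little off and sometimes report something else, mostly with a low value. They report only what shows in the picture. A call takes as long as a camera call.
- manip.silhouettes(camera, name): "pixels" (480x640 bool, what is visible of it) and "extent" ([left, top, right, bottom] in pixels, round what is visible of it).
The state is a dict: "time": time; "qpos": joint angles; "qvel": joint speeds; "joint_efforts": joint torques, N m; "eef_pos": TCP position; "tcp_rot": TCP orientation; "wrist_force": force on the tool from outside, world axes, zero at the start; "ft_torque": the same for the moment, N m; "width": finger opening in m.
Only numpy, scipy, OpenCV 4.12 (cv2) and the standard library are available. Lean on these libraries where they do the work, as an engineer would, in place of code of your own. Each camera call takes 0.05 s, during which the arm holds its last target. There are 200 camera calls.

TASK

Tighten the small green glue press: take the yellow-handled pin bar from the rack, put its pin down into an open hole of the brass collar, push the collar round clockwise (seen from above), lift the bar out before the guard stops you, move it to the next hole come round and push on until the collar's white mark stands at the red arrow. Then stand the bar upright in its empty rack socket and let go. Turn the collar with the bar only, never with the gripper's fingers.

Things in the scene. Friction and masses are not known exactly. Their poses are not given: they have to be found in the camera images.
- press: Fixed green press, 200 mm square. Origin under its centre, front -x. Brass collar about its z axis, z 104-124 mm, 150 mm wide: six through holes centred 49 mm from the axis, 30 mm radially, 29 along the circle. Screw end 28 mm wide up to z 156. Guard, z 126-144, over the far half (x > 0): a bar works only within 60 deg of -x, so one hole is not enough. Red arrow by the rim 70 deg from +x to +y.
- collar (a joint): Turn of the collar, rad, growing clockwise from above (front edge moves to the press's +y). Starts 0 to 0.5; at 2.27 the white mark (rim and spoke) meets the red arrow; stop at 2.35. Counterclockwise from the press's +x, hole centres lie at 230 + 60 k deg minus the turn, the mark at 200 deg minus the turn. Needs about 3 N at a hole, stays where left, keeps its height.
- bar: Bar upright in one of three sockets, 0.2 kg, 105 mm tall. Origin at the pin's lower end, z up: pin 14 mm across to z 22, shoulder disc 44 across z 22-30, yellow handle 26 mm square (faces square to x, y) z 30-105. Same pins but other handles: burnisher (dark wood, pale stone top, 105 tall) and reamer (red, round, 100 tall); which socket holds which varies.
- rack: Fixed wooden block 270 x 70 mm, 36 high. Origin under its centre, long side along x. Three round sockets, 28 mm across, 30 deep, opening up, at x = -90, 0, 90 mm, y = 0. A tool stands with its shoulder on the block's top, its pin's lower end at z = 14 mm. The bar's faces are within 6 deg of square to the rack.

How it is judged:
By the outcome, as a careful person would: the job done as asked, in the order asked, and still so for the second after the job is handed in, with the robot touching nothing.
It also fails if it takes over 59 s, if anything falls off the work surface, if the arm or the gripper's body presses on something with over 40 N, if the wrist force passes 120 N, or if a joint passes its speed limit or range.

## Working session

There is one attempt and no reset: what is moved stays moved. The work goes in short steps, each a Python script; the robot and the scene stay as the last script left them, time stands still between calls to the robot, and variables do not carry over. Pictures are saved under pics/ and viewed, about 8 in all and at most 12, crops included, and the job is handed in when it is done.

```bash
mkdir -p pics
cat > h.py <<'E'
from rig import manip
import numpy as np, cv2
def cloud(cam,depth):
    i=manip.camera_info(cam); v,u=np.mgrid[0:480,0:640]
    x=(u-i["cx"])/i["fx"]*depth; y=(v-i["cy"])/i["fy"]*depth
    P=np.stack([x,-y,-depth,np.ones_like(depth)],-1)
    return (P@np.array(i["extrinsics"]).T)[...,:3]
E
python3 - <<'E'
from h import *
o=manip.get_obs();print(o["time"],o["eef_pos"],o["tcp_rot"],o["width"],manip.grip_depth)
ims=[]
for c in("top","side"):
    im,d=manip.capture(c); print({k:np.round(v,3).tolist() for k,v in manip.camera_info(c).items()})
    cv2.imwrite(f"pics/{c}0.png",im[...,::-1]); P=cloud(c,d); np.savez(f"{c}0.npz",P=P,im=im,d=d)
    for n in("press","collar","bar","rack"):
        for s in manip.silhouettes(c,n)[:2]:
            m=s["pixels"]&(d>0); q=P[m]
            print(c,n,round(s["p"],2),s["extent"],m.sum(),np.round(np.median(q,0),3) if len(q) else"",np.round(np.percentile(q,[1,99],axis=0),3).tolist() if len(q) else "")
            np.save(f"{c}_{n}.npy",s["pixels"]) if not 0 else 0
print(manip.get_obs()["time"])
E
```

```text
0.0 [ 0.15575658 -0.57870631  0.23042204] [ 9.91379926e-01  1.31015068e-01 -2.30705447e-05 -9.45022807e-04] 0.08581033894324898 0.0187
{'fx': 511.403, 'fy': 511.403, 'cx': 328.854, 'cy': 244.681, 'extrinsics': [[-0.023, 0.991, -0.128, 0.371], [-1.0, -0.025, -0.017, -0.088], [-0.02, 0.128, 0.992, 1.004], [0.0, 0.0, 0.0, 1.0]]}
top bar 0.92 [453.1, 207.3, 484.0, 234.2] 578 [ 0.531 -0.322  0.089] [[0.516, -0.352, 0.034], [0.559, -0.309, 0.12]]
top rack 0.7 [433.0, 152.5, 494.6, 294.9] 4032 [ 0.52  -0.318  0.034] [[0.403, -0.372, 0.002], [0.668, -0.283, 0.039]]
{'fx': 550.698, 'fy': 550.698, 'cx': 317.371, 'cy': 238.195, 'extrinsics': [[-0.995, 0.075, -0.063, 0.469], [-0.096, -0.65, 0.754, 0.537], [0.015, 0.756, 0.654, 0.614], [0.0, 0.0, 0.0, 1.0]]}
side press 0.79 [134.7, 263.9, 323.8, 446.9] 30372 [0.592 0.173 0.1  ] [[0.494, 0.02, 0.006], [0.692, 0.22, 0.155]]
side collar 0.68 [176.1, 267.9, 301.7, 375.9] 5865 [0.572 0.142 0.123] [[0.524, 0.045, 0.105], [0.663, 0.188, 0.126]]
side bar 0.62 [308.3, 129.4, 334.6, 175.2] 774 [ 0.535 -0.318  0.074] [[0.518, -0.465, -0.001], [0.558, -0.308, 0.119]]
side rack 0.66 [247.3, 156.9, 396.9, 196.2] 4346 [ 0.532 -0.303  0.033] [[0.402, -0.37, -0.0], [0.667, -0.282, 0.038]]
0.5
```

```bash
sleep 1
```

```text
(no output)
```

View pics/top0.png

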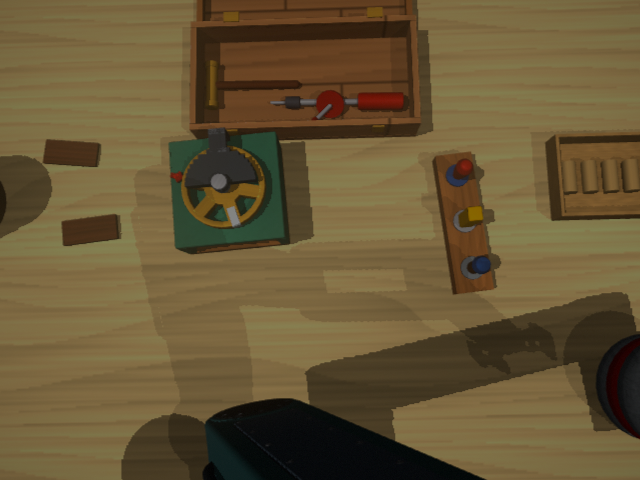

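View pics/side0.png

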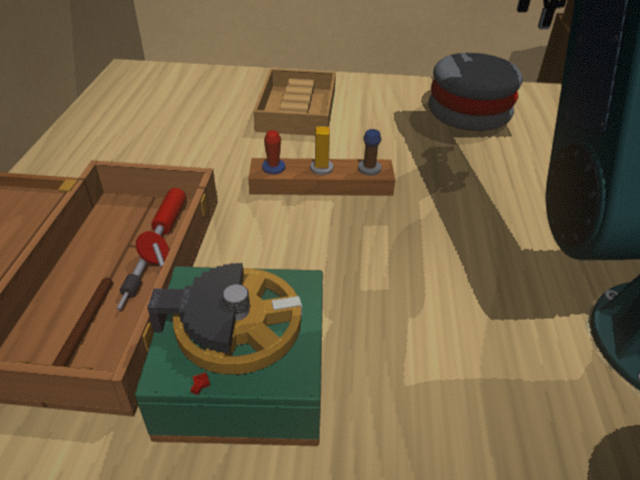

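The bar stands in the middle socket at top px (475,215), between red (462,170) and dark (480,265). The press is at top px (228,190), with its front towards the robot, the white mark at (233,216) and the red arrow at (177,177). Next: precise poses.

Run:
```python
from h import *
for c in("top","side"):
    z=np.load(c+"0.npz"); P=z["P"];im=z["im"].astype(int);d=z["d"]
    X,Y,Z=P[...,0],P[...,1],P[...,2]
    hsv=cv2.cvtColor(z["im"],cv2.COLOR_RGB2HSV)
    def rep(n,m):
        m=m&(d>0); q=P[m]
        if len(q)<5: print(c,n,len(q));return
        r=cv2.minAreaRect((q[:,:2]*1000).astype(np.float32))
        print(c,n,len(q),"mean",np.round(q.mean(0),4),"rect",np.round(r[0],1),np.round(r[1],1),round(r[2],2))
    pr=(X>.45)&(X<.75)&(Y>0)&(Y<.26)
    rep("press top green",pr&(abs(Z-.1)<.012)&(hsv[...,0]>60)&(hsv[...,0]<95)&(hsv[...,1]>80))
    print(np.round(np.percentile(Z[pr&(hsv[...,0]>60)&(hsv[...,0]<95)&(hsv[...,1]>80)],[50,80,95]),4))
    rep("screw",pr&(Z>.151))
    w=pr&(hsv[...,1]<60)&(hsv[...,2]>150)
    rep("white",w&(Z>.115))
    rep("collar",pr&(abs(Z-.124)<.008)&(hsv[...,0]>12)&(hsv[...,0]<30)&(hsv[...,1]>120))
    rep("red",pr&((hsv[...,0]<8)|(hsv[...,0]>172))&(hsv[...,1]>150)&(Z>.09))
    rk=(X>.37)&(X<.7)&(Y>-.40)&(Y<-.25)
    rep("rack top",rk&(abs(Z-.036)<.006))
    rep("bar top",rk&(Z>.11)&(abs(X-.53)<.03))
    rep("bar hi",rk&(Z>.07)&(abs(X-.53)<.03))
```

```text
top press top green 5033 mean [0.5806 0.1093 0.0987] rect [595.8 113.2] [198.2 196.7] 4.44
[0.0987 0.1001 0.1014]
top screw 233 mean [0.5956 0.1137 0.1543] rect [596.2 114.3] [29.4 29. ] 55.05
top white 0
top collar 2158 mean [0.578  0.1073 0.1225] rect [595.9 113.2] [148.7 148.1] 44.42
top red 70 mean [0.6203 0.2012 0.1052] rect [618.8 202.1] [16.1 19. ] 3.57
top rack top 3821 mean [ 0.5312 -0.3258  0.0349] rect [ 536.4 -329. ] [270.6  71.8] 5.93
top bar top 228 mean [ 0.5351 -0.3284  0.1168] rect [ 535.7 -329.6] [25.7 27.1] 3.39
top bar hi 349 mean [ 0.5335 -0.3258  0.1076] rect [ 535.5 -329.4] [26.2 27.5] 4.0
side press top green 10652 mean [0.5844 0.1573 0.0994] rect [597.5 114.9] [197.7 201. ] 4.46
[0.0992 0.1004 0.1013]
side screw 432 mean [0.5964 0.116  0.1553] rect [596.9 114.8] [29.6 29. ] 13.12
side white 237 mean [0.542  0.0943 0.1253] rect [542.   93.9] [32.8 16.5] 17.5
side collar 4449 mean [0.5785 0.1314 0.1231] rect [592.6 123.8] [157. 131.] 47.14
side red 247 mean [0.6211 0.2023 0.1058] rect [620.2 201.5] [18.2 25.1] 7.14
side rack top 2606 mean [ 0.5357 -0.3205  0.0354] rect [ 536.4 -328.5] [269.9  77.7] 5.87
side bar top 159 mean [ 0.5363 -0.3244  0.1165] rect [ 536.7 -327.6] [25.  29.3] 5.56
side bar hi 437 mean [ 0.5359 -0.3199  0.0999] rect [ 536.6 -327.4] [25.7 28.9] 7.59
```

```bash
cat >> h.py <<'E'
C=np.array([.5963,.1140]); PY=4.45; RK=np.array([.5362,-.3287])
DZ=0.0573            # TCP z minus pin end z
def ori(deg): t=np.radians(deg)/2; return [np.cos(t),np.sin(t),0,0]
def polar(phi,zpin):  # press-frame angle deg -> TCP pos, orientation (jaws tangential)
    a=np.radians(phi+PY); return [*(C+.049*np.array([np.cos(a),np.sin(a)])),zpin+DZ], ori(phi+PY-180)
def st(tag=""):
    o=manip.get_obs(); print(tag,"t",round(o["time"],2),"p",np.round(o["eef_pos"],4),"F",np.round(o["wrist_force"],1),"w",round(o["width"],4))
def snap(n):
    for c in("side","top"):
        im,d=manip.capture(c); cv2.imwrite(f"pics/{c}_{n}.png",im[...,::-1]); np.savez(f"{c}_{n}.npz",P=cloud(c,d),im=im,d=d)
def crops(n,bs,bt):
    a,b=[cv2.imread(f"pics/{c}_{n}.png")[y:y+h,x:x+w] for c,(x,y,w,h) in(("side",bs),("top",bt))]
    cv2.imwrite(f"pics/c_{n}.png",np.hstack([cv2.resize(i,(400,400)) for i in(a,b)]))
E
python3 - <<'E'
from h import *
g=[*RK,.014+DZ]
manip.move_ptp([RK[0],RK[1],.20],ori(5)); st("above")
manip.servo_line(g,feed=.12); st("at")
manip.gripper_close(); st("closed")
manip.servo_line([RK[0],RK[1],.215+DZ],feed=.2); st("up")
p,q=polar(226,.19); manip.move_ptp(p,q); st("hover"); print(np.round(manip.get_obs()["qpos"],2))
snap("hover"); crops("hover",(110,140,280,280),(150,100,160,160))
E
```

```text
above t 2.17 p [ 0.5357 -0.3296  0.2001] F [-0.5 -0.  -1.6] w 0.0856
at t 3.4 p [ 0.5368 -0.3292  0.0721] F [ 0.4  0.6 -0.2] w 0.0856
closed t 3.98 p [ 0.5364 -0.3288  0.0716] F [-0.5 -0.3  3.4] w 0.0252
up t 5.13 p [ 0.5354 -0.3281  0.2708] F [ 0.   0.  -3.2] w 0.0251
hover t 6.64 p [0.5656 0.0752 0.2474] F [-0.2  0.3 -1.8] w 0.0255
[ 0.01  0.3   1.55 -0.    1.28  0.7 ]
```

View pics/c_hover.png

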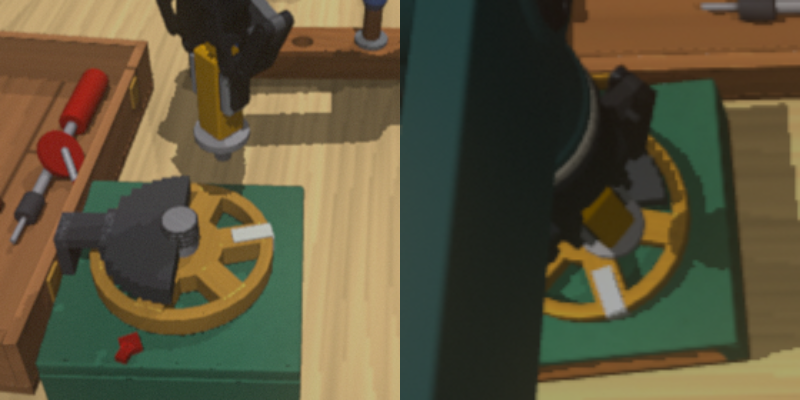

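The side crop shows the bar hanging over the front-right hole, with the handle leaning about 8° (top at (207,50), shoulder at (222,140)). I'll measure the tilt from the depth.

Run:
```python
from h import *
z=np.load("side_hover.npz");P=z["P"];hsv=cv2.cvtColor(z["im"],cv2.COLOR_RGB2HSV)
X,Y,Z=P[...,0],P[...,1],P[...,2]
near=(np.hypot(X-.5656,Y-.0752)<.06)&(Z>.17)
ye=near&(hsv[...,0]>18)&(hsv[...,0]<32)&(hsv[...,1]>150)
for lo in np.arange(.17,.32,.012):
    for n,m in(("y",ye),("gray",near&(hsv[...,1]<90)&(Z<.235))):
        q=P[m&(Z>=lo)&(Z<lo+.012)]
        if len(q)>8: print(n,round(lo,3),len(q),np.round(q.mean(0),4),np.round(np.ptp(q,axis=0),3))
q=P[ye]; A=np.c_[q,np.ones(len(q))]
# dominant face normals via local gradients
from numpy.linalg import svd
v,u=np.nonzero(ye); 
for s in (u<np.median(u),u>=np.median(u)):
    c=q[s].mean(0); U,S,V=svd(q[s]-c); print("plane n",np.round(V[2],3),S[2]/np.sqrt(s.sum()),"tilt deg",round(np.degrees(np.arcsin(V[2][2])),1))
q=P[near&(hsv[...,1]<90)&(Z>.195)&(Z<.235)]; print(np.round(q.mean(0),4),np.round(np.percentile(q,[2,98],axis=0),4))
```

```text
gray 0.182 23 [0.5659 0.0801 0.1923] [0.013 0.006 0.003]
gray 0.194 32 [0.5653 0.0803 0.1963] [0.013 0.006 0.005]
gray 0.206 156 [0.5632 0.0916 0.2154] [0.041 0.023 0.007]
y 0.218 124 [0.5639 0.0851 0.227 ] [0.032 0.018 0.008]
gray 0.218 360 [0.5646 0.0848 0.2198] [0.043 0.036 0.009]
y 0.23 246 [0.5651 0.0851 0.2358] [0.033 0.018 0.012]
y 0.242 149 [0.5713 0.0867 0.2479] [0.022 0.015 0.012]
y 0.254 139 [0.5722 0.0865 0.2601] [0.019 0.017 0.012]
y 0.266 139 [0.5722 0.0866 0.2721] [0.02  0.016 0.012]
y 0.278 154 [0.5717 0.0868 0.2841] [0.02  0.015 0.012]
y 0.29 217 [0.5706 0.0809 0.2938] [0.034 0.029 0.006]
y 0.302 11 [0.5558 0.0961 0.3087] [0.041 0.007 0.012]
plane n [0.786 0.616 0.049] 0.0019591436142185562 tilt deg 2.8
plane n [-0.618  0.787  0.005] 0.003944012461809487 tilt deg 0.3
[0.5642 0.0866 0.2175] [[0.5453 0.0687 0.1968]
 [0.5859 0.0969 0.2221]]
```

The bar is upright and centred: pin at x≈0.566 with its end at z≈0.19, and the lean was only finger occlusion. Now insert and make the first stroke.

```bash
cat >> h.py <<'E'
def stroke(a,b,z,feed=.05,step=8):
    for f in np.linspace(a,b,int(np.ceil(abs(b-a)/step))+1)[1:]:
        p,q=polar(f,z); hit=manip.servo_line(p,q,feed=feed,max_force=25)
        o=manip.get_obs(); print(round(f,1),np.round(o["wrist_force"],1),hit)
        if hit: break
E
python3 - <<'E'
from h import *
p,q=polar(226,.107)
hit=manip.servo_line(p,q,feed=.08,max_force=10); st("insert"); print(hit)
if not hit:
    stroke(226,132,.107); st("end")
    p,q=polar(136,.107); manip.servo_line(p,q,feed=.05); st("back")
    p,q=polar(136,.175); manip.servo_line(p,q,feed=.12); st("out")
    p,q=polar(200,.175); manip.move_ptp(p,q); st("next")
    snap("mid"); crops("mid",(110,140,280,280),(150,100,160,160))
E
```

```text
insert t 7.93 p [0.5656 0.0762 0.1649] F [ 0.2 -0.1 -2.8] w 0.0254
False
218.2 [ 0.3  0.7 -3.4] False
210.3 [ 0.4 -1.  -1.9] False
202.5 [ 0.9 -2.  -1.4] False
194.7 [ 0.7 -1.2 -1.6] False
186.8 [ 0.3 -1.6 -1. ] False
179.0 [ 0.3 -1.4 -1.6] False
171.2 [-0.4 -1.7 -1.3] False
163.3 [-1.3  0.1 -1.4] False
155.5 [-0.  -0.6 -2.1] False
147.7 [-1.4 -1.2 -3. ] False
139.8 [-0.9  0.8 -3.7] False
132.0 [-2.7  0.9 -2.7] False
end t 11.33 p [0.5606 0.1479 0.1641] F [-2.7  0.9 -2.7] w 0.0253
back t 11.58 p [0.5592 0.1452 0.1646] F [ 0.   0.2 -2.8] w 0.0252
out t 12.3 p [0.5581 0.1452 0.2318] F [-0.5 -0.2 -2. ] w 0.0252
next t 13.41 p [0.5514 0.0938 0.2317] F [ 0.1 -0.5 -2.5] w 0.0253
```

View pics/c_mid.png

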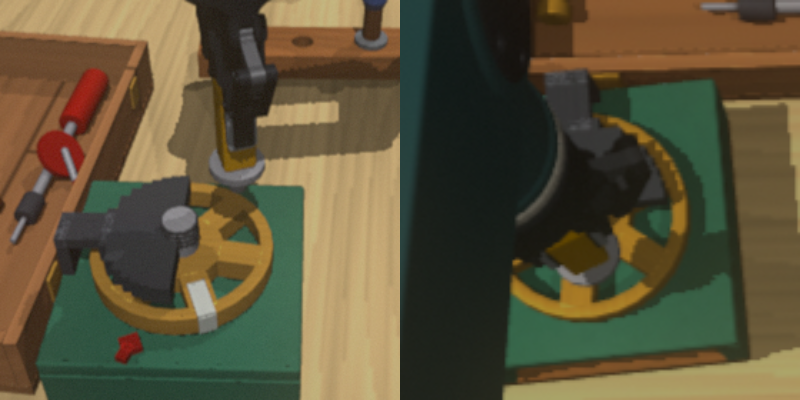

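The collar has turned: the mark is now at side crop (203,305), about 40° short of the arrow at (128,347). The bar is over the next hole. Measuring the mark.

```bash
cat >> h.py <<'E'
def mark(n):
    z=np.load(f"side_{n}.npz");P=z["P"];hsv=cv2.cvtColor(z["im"],cv2.COLOR_RGB2HSV)
    m=(np.hypot(P[...,0]-C[0],P[...,1]-C[1])<.08)&(abs(P[...,2]-.124)<.006)&(hsv[...,1]<60)&(hsv[...,2]>140)
    q=P[m]; r=cv2.minAreaRect((q[:,:2]*1000).astype(np.float32)); d=np.array(r[0])/1000-C-np.array([.0005,.0005])
    a=np.degrees(np.arctan2(d[1],d[0]))%360-PY
    print("mark",len(q),np.round(r[0],1),np.round(r[1],1),"angle",round(a,1),"turn deg",round(200-a,1),"rad",round(np.radians(200-a),3)); return a
E
python3 - <<'E'
from h import *
np.savez("side_0.npz",**np.load("side0.npz"))
mark("0");mark("mid")
E
```

```text
mark 252 [541.6  94.2] [33.7 18.1] angle 195.8 turn deg 4.2 rad 0.074
mark 336 [571.4 165.8] [14.3 36.4] angle 111.9 turn deg 88.1 rad 1.537
```

Run:
```python
from h import *
p,q=polar(201,.107); manip.servo_line([p[0],p[1],.175+DZ],q,feed=.1)
hit=manip.servo_line(p,q,feed=.08,max_force=10); st("insert"); print(hit)
if not hit:
    stroke(201,152,.107); 
    stroke(152,150.8,.107,feed=.01); manip.dwell(.3); st("end")
    snap("s2"); mark("s2"); crops("s2",(110,140,280,280),(150,100,160,160))
```

```text
insert t 14.76 p [0.5526 0.093  0.1648] F [ 0.2  0.6 -2.3] w 0.0251
False
194.0 [ 0.2  0.5 -1. ] False
187.0 [ 0.5 -0.8 -1.5] False
180.0 [-0.  -0.6 -1.5] False
173.0 [ 0.5 -1.1 -1.2] False
166.0 [ 0.4 -0.3 -1.9] False
159.0 [-0.4 -0.4 -2. ] False
152.0 [-0.8 -0.8 -1.8] False
150.8 [-2.1 -2.2 -2. ] False
end t 17.23 p [0.5515 0.1344 0.1642] F [-1.2 -1.9 -1.9] w 0.0251
mark 144 [615.4 179.4] [15.4 14.8] angle 69.6 turn deg 130.4 rad 2.276
```

View pics/c_s2.png

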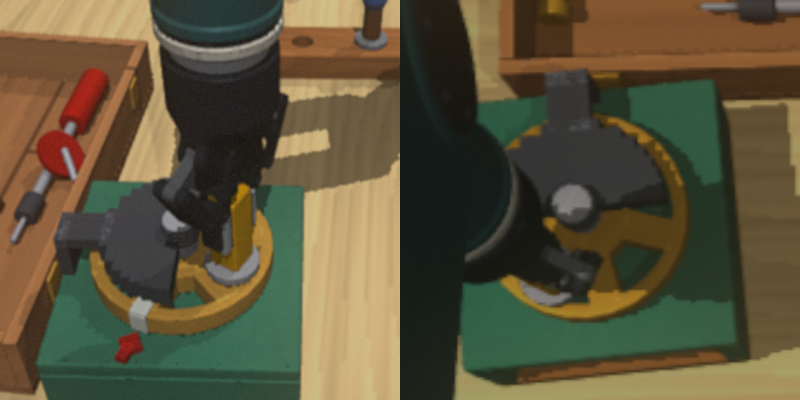

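The mark (side crop (140,315)) stands right at the red arrow (128,347): mark 69.6° against the arrow's 70°. Back off, lift out and return to the rack.

Run:
```python
from h import *
p,q=polar(156,.107); manip.servo_line(p,q,feed=.04)
p,q=polar(156,.20); manip.servo_line(p,q,feed=.12); st("out")
manip.move_ptp([*RK,.20+DZ],ori(5)); st("over rack")
manip.servo_line([*RK,.06+DZ],feed=.15)
hit=manip.servo_line([*RK,.0135+DZ],feed=.05,max_force=8); st("down"); print(hit)
snap("rack"); crops("rack",(230,100,180,180),(400,130,160,160)); mark("rack")
```

```text
out t 18.52 p [0.5495 0.1304 0.2565] F [-0.1 -0.  -2.5] w 0.0255
over rack t 20.2 p [ 0.5365 -0.3277  0.2571] F [-0.4  0.5 -2.9] w 0.0252
down t 22.15 p [ 0.5356 -0.3283  0.0716] F [-0.3  0.4  5.1] w 0.0252
True
mark 105 [615.4 178.4] [12.7 14. ] angle 69.3 turn deg 130.7 rad 2.281
```

View pics/c_rack.png

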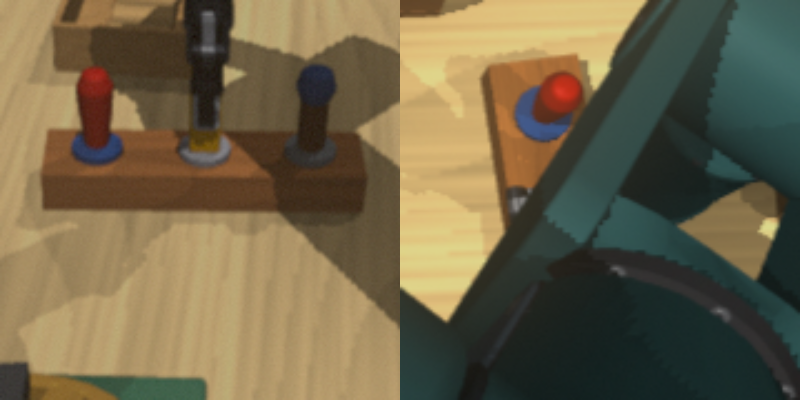

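The shoulder sits flat on the block at crop (205,148), in line with its neighbours. Release and retreat.

Run:
```python
from h import *
manip.let_go(); st("open")
manip.servo_line([*RK,.25],feed=.12)
manip.set_joints([-1.423,.359,1.51,0,1.272,-.115]); manip.dwell(.5); st("home")
snap("end"); mark("end"); crops("end",(120,120,290,290),(160,120,340,180))
P=np.load("top_end.npz")["P"]; m=(P[...,2]>.11)&(np.hypot(P[...,0]-RK[0],P[...,1]-RK[1])<.03); print(m.sum(),P[m].mean(0),P[m].max(0))
```

```text
open t 22.87 p [ 0.5346 -0.3276  0.0704] F [-0.2 -0.4  0.2] w 0.0855
home t 26.68 p [ 0.1561 -0.5797  0.2313] F [-1.  -0.6 -0.4] w 0.0854
mark 104 [615.6 179.7] [13.5 12.8] angle 69.5 turn deg 130.5 rad 2.278
227 [ 0.53457342 -0.32698505  0.11675838] [ 0.54842056 -0.31414418  0.12171134]
```

View pics/c_end.png

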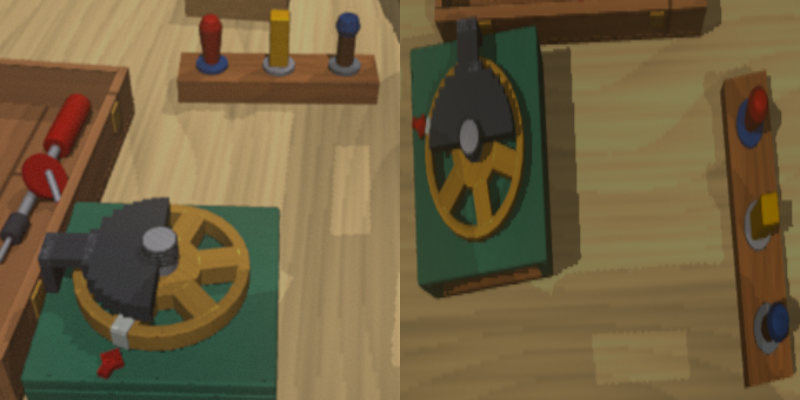

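The bar stands upright in the middle socket (side crop (279,40)), and the mark (122,330) is at the arrow (110,362). The robot is clear of everything.

```bash
python3 -c "
from rig import manip
manip.job_done()"
```

```text
the job is handed in; nothing more can be done
```

The glue press is tightened and the job is handed in. At the last check, about 27 s on the robot's clock, the collar's white mark stood at the red arrow and the bar was back in its rack socket.

- **Turning the collar:** I took the yellow bar from the middle socket and pushed the collar clockwise from about 0.07 to 1.54 rad. I lifted the bar out before the guard, moved it to the next hole and pushed on to the arrow. Only the bar's pin turned the collar.
- **Final mark position:** the last picture gave a turn of about 2.28 rad against the target of 2.27. The mark measured 69.5° and the arrow 70°. Three checks after the second push agreed within about 0.3°.
- **Bar in the rack:** it stands upright in the middle socket with its top at about 0.12 m, as it was at the start. The arm was back at its start pose, touching nothing.
- **Forces:** the wrist readings I took stayed under about 6 N.

One early doubt cleared up: a side picture seemed to show the bar leaning about 8° in the gripper, but the depth data showed it upright. No check failed.

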